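Set a pressure switch on the dead-weight tester

TASK

Take the green cover off the pressure switch and stand it upright on the boards clear of the tester, then stack every check weight that has been laid out on the tester's pan, flat and centred, and turn the switch's setting sleeve to the number they add up to: a large weight counts 2, a small one 1. With the weights on and the sleeve set, put the cover back squarely over the switch, right down on the base; leave the weights on the pan and do not disturb the other things lying about.

Things in the scene. Friction and masses are not known exactly. Their poses are not given: they have to be found in the camera images.
- tester: the dead-weight tester, fixed on the boards: a grey cast base 150 mm (its x) by 360 mm (its y), 40 mm high; origin at the centre of its underside, x axis away from the robot at yaw 0. On it, 115 mm from the middle, the round pan at +y (left) and the pressure switch at -y (right), a gauge between. A capstan wheel sticks out 80 mm behind its far side.
- pan (a joint): how far the sprung pan has sunk, m: 0 empty, 0.003 for each count of weight resting on it (up to a stop at 0.026). Spring 900 N/m, damped.
- pan_top (a point): centre of the pan's top face (moves down with the pan): a flat steel plate 124 mm across and 6 mm thick, 95 mm above the boards when empty, z up, with a fine turned circle 74 mm across round its centre
- needle (a joint): needle of the face-up brass gauge in the middle of the tester (76 mm across, top 74 mm above the boards): it shows the load on the pan, rad clockwise from 0, 0.349 (20 deg) for each count, marks as round the sleeve
- sleeve (a joint): turn of the setting sleeve, rad: 0 at its start stop (number 0), growing clockwise seen from above, one number every 20 deg (0.349 rad), end stop at 8. A detent at each number (peak 0.09 N m); let go, it settles on the nearest. Nine marks round it, longer at 0, 4, 8; the black index line on its top points 80 deg left of the tester's x axis at 0, along x at 4.
- sleeve_grip (a point): on the sleeve's axis, 10 mm below its top, the height to grip it. The sleeve is a round knurled collar 46 mm across, 28 mm high, axis vertical, foot 67 mm and top 95 mm above the boards, on a black housing 98 mm (tester's x) by 68 mm (tester's y) whose top is 65 mm above the boards. Under the cover at the start.
- seat (a point): where the cover's origin belongs: centre of the switch's foot, on the top face of the base, 40 mm above the boards. Axes as the tester's.
- cover: the loose green enamel cover of the switch, a box open below, 114 mm (x) by 84 mm (y) by 63 mm high, walls 3 mm, with a black knob bar on top, about 0.3 kg; origin at the centre of its underside. It stands over the housing with 5 mm play all round; x lies along the tester's x, and it fits either way round.
- cover_knob (a point): grip point in the cover's knob bar, 79 mm above the cover's underside. The bar is 46 mm long (cover's x), 18 mm wide (cover's y), and stands 26 mm up from the cover's top, so its top is 89 mm above the underside.
- weight_a: large steel check weight: a plain flat disc, 64 mm across and 22 mm thick, 0.55 kg, counts 2 on the scale; origin at the centre of its underside, z axis along the disc's axis (upward as it lies at the start). Lies flat on the boards. May be absent.
- weight_b: large steel check weight: a plain flat disc, 64 mm across and 22 mm thick, 0.55 kg, counts 2 on the scale; origin at the centre of its underside, z axis along the disc's axis (upward as it lies at the start). Lies flat on the boards. May be absent.
- weight_c: small steel check weight: a plain flat disc, 50 mm across and 18 mm thick, 0.275 kg, counts 1 on the scale; origin at the centre of its underside, z axis along the disc's axis (upward as it lies at the start). Lies flat on the boards. May be absent.
- weight_d: small steel check weight: a plain flat disc, 50 mm across and 18 mm thick, 0.275 kg, counts 1 on the scale; origin at the centre of its underside, z axis along the disc's axis (upward as it lies at the start). Lies flat on the boards. May be absent.
- weight_e: small steel check weight: a plain flat disc, 50 mm across and 18 mm thick, 0.275 kg, counts 1 on the scale; origin at the centre of its underside, z axis along the disc's axis (upward as it lies at the start). Lies flat on the boards. May be absent.
- stem: bystander: brass thermometer stem lying flat, 157 mm long (x), 26 mm wide, 17 mm high; origin 62 mm from its blunt end, at the underside
- plug_a: bystander: white porcelain fuse plug standing upright, 42 mm across, 62 mm high; origin under its centre
- plug_b: bystander: white porcelain fuse plug like the other
- snubber: bystander: steel pressure snubber standing upright, 34 mm across, 85 mm high; origin under its centre

How it is judged:
By the outcome, as a careful person would: the job done as asked, in the order asked, and still so for the second after the job is handed in, with the robot touching nothing.
Of weight_a, weight_b, weight_c, weight_d, weight_e only 3 to 5 are there at a start; the rules pass over those that are not, and their reading is None.
At some moment in a run one of cover may be knocked a few centimetres aside while the robot is not near it.
Once in a run the grip may slacken for a moment while it holds something.
It also fails if it takes over 210 s, if anything falls off the work surface, if the arm or the gripper's body presses on something with over 40 N, if the wrist force passes 120 N, or if a joint passes its speed limit or range.

ROBOT

A 6-joint arm with a two-finger parallel gripper is mounted at the origin on the work surface. World frame = base frame: x ahead of the robot, y to its left, z up, the work surface at z = 0. Lengths are in m, angles in rad, forces in N, time in s.
With the tool pointing down it reaches from about 0.3 to 0.875 m from the base axis. Payload 6.4 kg.
Tool frame: the origin (TCP) lies midway between the tips of the shut fingers; the grasp point (between the pads) lies 19 mm behind it (tcp_to_grasp is the distance from the TCP to the grasp point, in m); z points along the fingers, y is the line along which they close (so a half turn about z gives the same grasp; the last joint's range is limited). The gripper opens to 88 mm and grips with 3 to 60 N. Pads are 18 mm wide; open, the fingers measure 123 mm over their backs; the gripper's body (75 mm by 187 mm) begins 45 mm behind the grasp point.
Start: joints at [-1.526, 0.181, 1.607, -0, 1.354, -0.206], TCP at [0.143, -0.557, 0.239] pointing down, gripper open.
Joint ranges: [-2.99, 2.99], [-0.89, 2.07], [0.3, 2.58], [-1.14, 4.28], [0, 2.63], [-3.12, 3.12]. Speed limits (rad/s): [2.57, 2.57, 3.01, 3.14, 3.14, 3.14].

INTERFACE

Orientations are given as a rotation vector (axis times angle).
In Python, from bench import move_pose, move_straight, movej, set_gripper, sleep, ik, camera, PlanningError, close_job, read_clock, read_joint_positions, read_qd, read_joint_torque, read_eef_pos, read_tcp_rot, read_contact_force, read_moment, read_gripper_width, read_finger_force, tcp_to_grasp gives the robot as it stands. Calls block until the motion is done:
- move_pose(position, orientation): joint-space move of the TCP to a pose.
- move_straight(position, orientation=None, vel=0.15): straight line of the TCP; orientation=None keeps the orientation; vel is the mean speed in m/s.
- movej(angles): joint-space move.
- set_gripper(opening, f_grip=None): finger opening in m; f_grip is the grip in N (None keeps the last); returns when the fingers have stopped.
- sleep(seconds).
- ik(position, orientation): joint angles nearest the present ones, or None.
- camera(name): name is "scene" or "top" or "wrist"; returns a dict with "frame" (384x512x3 uint8, blue, green, red), "camera_matrix" (3x3 intrinsics, pixels), "world_to_cam" (4x4, takes a point from world to camera coordinates). Camera axes: x right, y up, looking along -z (the intrinsics and any distortion apply to the point x, -y, -z); pixel columns grow to the right and rows downward; lengths in m; the calibration is good to about 2 mm. A picture is of the moment at which its call begins. There is no depth.
A pose or a line that the arm cannot do raises PlanningError and nothing moves.
- close_job(): hands the job in; it is judged then, once.
Readings, each from a call of its own:
- read_clock(): time.
- read_joint_positions(): joint angles.
- read_qd(): joint speeds.
- read_joint_torque(): joint torques, N m.
- read_eef_pos(): TCP position.
- read_tcp_rot(): TCP orientation.
- read_contact_force(): force on the tool from outside, world axes, zero at the start.
- read_moment(): the same for the moment, N m.
- read_gripper_width(): finger opening in m.
- read_finger_force(): force on a finger pad.
Only numpy, scipy, OpenCV 4.12 (cv2) and the standard library are available. Lean on these libraries where they do the work, as an engineer would, in place of code of your own. Each camera call takes 0.05 s, during which the arm holds its last target. There are 200 camera calls.

## Working session

There is one attempt and no reset: what is moved stays moved. The work goes in short steps, each a Python script; the robot and the scene stay as the last script left them, time stands still between calls to the robot, and variables do not carry over. Pictures are saved under pics/ and viewed, at most 14 in all, crops included, and the job is handed in when it is done.

```bash
ls; mkdir -p pics; python3 - <<'E'
from bench import *
import cv2,numpy as np
a=camera("scene");b=camera("top");
cv2.imwrite("pics/s0.png",a["frame"]);cv2.imwrite("pics/t0.png",b["frame"])
import pickle;pickle.dump((a,b),open("c0.pkl","wb"))
np.set_printoptions(precision=3,suppress=True)
for c in(a,b):print(c["camera_matrix"],c["world_to_cam"],c.keys())
print(read_clock(),read_eef_pos(),read_tcp_rot(),read_gripper_width(),tcp_to_grasp)
E
```

```text
pics
[[362.684   0.    254.588]
 [  0.    362.684 190.048]
 [  0.      0.      1.   ]] [[-0.251  0.968  0.004  0.178]
 [-0.62  -0.164  0.768  0.307]
 [ 0.744  0.19   0.641 -1.546]
 [ 0.     0.     0.     1.   ]] dict_keys(['frame', 'camera_matrix', 'world_to_cam'])
[[385.78    0.    260.128]
 [  0.    385.78  189.302]
 [  0.      0.      1.   ]] [[-0.012 -1.    -0.026 -0.018]
 [ 0.99  -0.016  0.139 -0.626]
 [-0.139 -0.024  0.99  -1.041]
 [ 0.     0.     0.     1.   ]] dict_keys(['frame', 'camera_matrix', 'world_to_cam'])
0.1 [ 0.143 -0.557  0.238] [-3.115 -0.393 -0.   ] 0.08782821882015153 0.0187
```

View pics/t0.png

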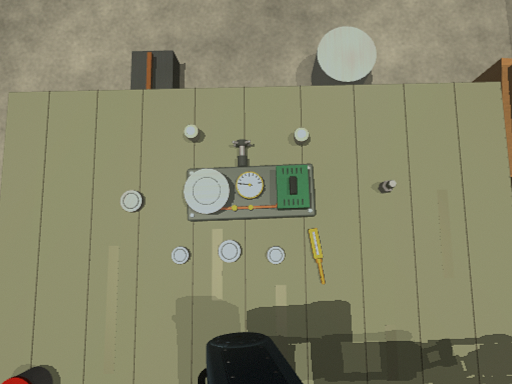

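View pics/s0.png

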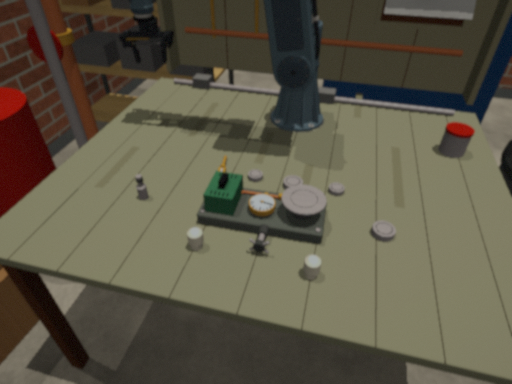

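Top view: tester around (250,192), with the pan at (207,191) and the cover at (293,187). Weights at (131,201) large, (180,255) small, (230,251) large and (276,255) small; plugs at (191,131) and (302,134), snubber at (388,186), stem at (317,255). The scene view confirms four weights. Next I'll measure coarsely and look with the wrist camera.

```bash
cat > h.py <<'E'
from bench import *
import cv2,numpy as np,pickle
from scipy.spatial.transform import Rotation as R
np.set_printoptions(precision=4,suppress=True)
def cast(c,uv,z):
    uv=np.atleast_2d(np.asarray(uv,float));K=c["camera_matrix"];T=c["world_to_cam"]
    d=np.c_[(uv[:,0]-K[0,2])/K[0,0],-(uv[:,1]-K[1,2])/K[1,1],-np.ones(len(uv))]@T[:3,:3]
    o=-T[:3,:3].T@T[:3,3]
    return o+d*((z-o[2])/d[:,2])[:,None]
def proj(c,p):
    p=np.atleast_2d(p);K=c["camera_matrix"];q=p@c["world_to_cam"][:3,:3].T+c["world_to_cam"][:3,3]
    return np.c_[K[0,2]-K[0,0]*q[:,0]/q[:,2],K[1,2]+K[1,1]*q[:,1]/q[:,2]]
def down(a): # tool down, closing line (tool y) at world angle a
    y=np.array([np.cos(a),np.sin(a),0]);z=np.array([0,0,-1.])
    return R.from_matrix(np.c_[np.cross(y,z),y,z]).as_rotvec()
def snap(name,f=None):
    c=camera(name)
    if f: cv2.imwrite("pics/"+f,c["frame"]);pickle.dump(c,open("pics/"+f+".pkl","wb"))
    return c
def load(f): return pickle.load(open("pics/"+f+".pkl","rb"))
E
python3 - <<'E'
from h import *
a,b=pickle.load(open("c0.pkl","rb"))
for n,uv,z in [("large1",(131,200),.022),("sm1",(180,254.5),.018),("large2",(230,250.5),.022),("sm2",(276,254.5),.018),("pan",(207,190),.095),("covertop knob",(293,185),.129),("plugA",(191,131),.06),("plugB",(302,134),.06),("snub",(391,184),.085)]:
    print(n,cast(b,uv,z)[0])
for uv in [(186,168),(312,163),(316,214),(189,219)]: print(cast(b,uv,.04)[0])
print(R.from_rotvec(read_tcp_rot()).as_matrix())
w=camera("wrist");T=w["world_to_cam"];Rt=R.from_rotvec(read_tcp_rot()).as_matrix()
o=-T[:3,:3].T@T[:3,3];print("cam in tool",Rt.T@(o-read_eef_pos()),Rt.T@T[:3,:3].T,w["camera_matrix"])
for p in [(.58,0,.45),(.6,-.03,.5)]:
  for a in (0,np.pi/2,-np.pi/2,np.pi): print(p,a,ik(p,down(a)))
E
```

```text
large1 [0.6036 0.3464 0.022 ]
sm1 [0.447  0.2027 0.018 ]
large2 [0.4565 0.0607 0.022 ]
sm2 [ 0.4438 -0.0684  0.018 ]
pan [0.619  0.1148 0.095 ]
covertop knob [ 0.6237 -0.1139  0.129 ]
plugA [0.7939 0.1673 0.06  ]
plugB [ 0.7789 -0.147   0.06  ]
snub [ 0.6287 -0.3791  0.085 ]
[0.6911 0.1845 0.04  ]
[ 0.6993 -0.1747  0.04  ]
[ 0.5544 -0.1813  0.04  ]
[0.5454 0.1739 0.04  ]
[[ 0.9687  0.2482 -0.0001]
 [ 0.2482 -0.9687  0.0015]
 [ 0.0003 -0.0015 -1.    ]]
cam in tool [ 0.0744  0.0003 -0.1463] [[-0.0008  0.9572  0.2893]
 [ 1.      0.0005  0.0009]
 [ 0.0007  0.2893 -0.9572]] [[324.3684   0.     257.9658]
 [  0.     324.3684 188.8959]
 [  0.       0.       1.    ]]
(0.58, 0, 0.45) 0 [-0.2045  0.1063  1.2761 -0.      1.7592 -0.2045]
(0.58, 0, 0.45) 1.5707963267948966 [-0.2045  0.1063  1.2761  0.      1.7592 -1.7753]
(0.58, 0, 0.45) -1.5707963267948966 [-0.2045  0.1063  1.2761 -0.      1.7592  1.3663]
(0.58, 0, 0.45) 3.141592653589793 [-0.2045  0.1063  1.2761  0.      1.7592  2.9371]
(0.6, -0.03, 0.5) 0 [-0.2473  0.1644  1.1153 -0.      1.8619 -0.2473]
(0.6, -0.03, 0.5) 1.5707963267948966 [-0.2473  0.1644  1.1153  0.      1.8619 -1.8181]
(0.6, -0.03, 0.5) -1.5707963267948966 [-0.2473  0.1644  1.1153 -0.      1.8619  1.3235]
(0.6, -0.03, 0.5) 3.141592653589793 [-0.2473  0.1644  1.1153  0.      1.8619  2.8943]
```

```bash
python3 - <<'E'
from h import *
move_pose((.58,.02,.36),down(-np.pi/2))
c=snap("wrist","w1.png");print(read_clock())
for p in [(.6036,.3464,.022),(.447,.2027,.018),(.4565,.0607,.022),(.4438,-.0684,.018),(.619,.1148,.095),(.6237,-.1139,.129)]:print(proj(c,p)[0])
g=cv2.cvtColor(c["frame"],cv2.COLOR_BGR2GRAY)
E
```

```text
2.8
[ 35.9635 127.1327]
[145.1548 224.1772]
[232.1253 219.5482]
[311.781  225.7427]
[180.9335 120.5889]
[374.4175 118.6601]
```

View pics/w1.png

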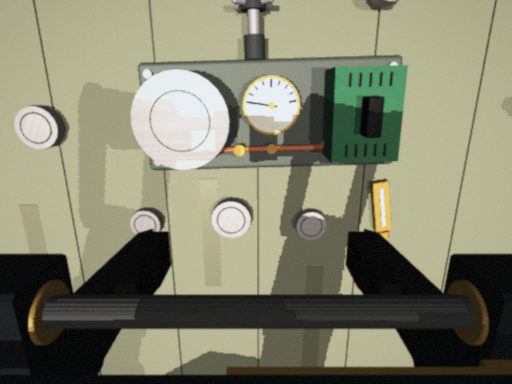

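The wrist view shows the pan at (181,119), the gauge at (271,105), the cover at (366,114) with its knob at (373,117), and weights at (40,127), (146,223), (231,219) and (311,224). Next I'll segment these.

```bash
python3 - <<'E'
from h import *
def blobs(c,seeds):
    f=c["frame"];hsv=cv2.cvtColor(f,cv2.COLOR_BGR2HSV)
    m=((hsv[...,1]<45)&(hsv[...,2]>60)).astype(np.uint8)*255
    m=cv2.morphologyEx(m,cv2.MORPH_OPEN,np.ones((3,3)))
    cs,_=cv2.findContours(m,cv2.RETR_EXTERNAL,cv2.CHAIN_APPROX_NONE)
    for n,p in seeds:
        u=proj(c,p)[0]
        k=min(cs,key=lambda k:abs(cv2.pointPolygonTest(k,tuple(map(float,u)),True)) if cv2.pointPolygonTest(k,tuple(map(float,u)),True)<0 else -1)
        q=cast(c,cv2.convexHull(k)[:,0],p[2])[:,:2]
        (x,y),r=cv2.minEnclosingCircle(q.astype(np.float32))
        A=cv2.contourArea((q*1000).astype(np.float32))
        M=cv2.moments((q*10000).astype(np.float32))
        print(n,"circ",round(x,4),round(y,4),"d",round(2*r,4),"cent",M["m10"]/M["m00"]/1e4,M["m01"]/M["m00"]/1e4,"deq",2*np.sqrt(A/np.pi))
S=[("L1",(.6036,.3464,.022)),("s1",(.447,.2027,.018)),("L2",(.4565,.0607,.022)),("s2",(.4438,-.0684,.018)),("pan",(.619,.1148,.095))]
c=load("w1.png");blobs(c,S)
print("top");a,b=pickle.load(open("c0.pkl","rb"));blobs(b,S)
f=c["frame"];hsv=cv2.cvtColor(f,cv2.COLOR_BGR2HSV)
g=((hsv[...,0]>50)&(hsv[...,0]<90)&(hsv[...,1]>90)).astype(np.uint8)*255
cs,_=cv2.findContours(g,cv2.RETR_EXTERNAL,cv2.CHAIN_APPROX_NONE);k=max(cs,key=cv2.contourArea)
print("green quad",cv2.approxPolyDP(cv2.convexHull(k),4,True)[:,0].tolist())
print("as top z",cast(c,cv2.approxPolyDP(cv2.convexHull(k),4,True)[:,0],.103))
roi=np.zeros_like(g);cv2.fillConvexPoly(roi,cv2.convexHull(k),255)
kn=((f.max(2)<45)&(roi>0)).astype(np.uint8)
n,l,st,ce=cv2.connectedComponentsWithStats(kn);i=1+st[1:,4].argmax()
print(st[i],ce[i],cast(c,ce[i],.129))
kk,_=cv2.findContours((l==i).astype(np.uint8),cv2.RETR_EXTERNAL,cv2.CHAIN_APPROX_NONE)
print(cast(c,cv2.boxPoints(cv2.minAreaRect(kk[0])),.129))
cr=cv2.resize(f[50:240,0:512],None,fx=1.5,fy=1.5);cr=cv2.resize(f[50:180,310:430],None,fx=5,fy=4.5);cv2.imwrite("pics/w1c.png",cr)
# tester base corners, dark grey low-sat
m=((hsv[...,1]<60)&(f.max(2)>30)&(f.max(2)<115)).astype(np.uint8)
E
```

```text
L1 circ 0.6036 0.3467 d 0.0676 cent 0.6030006152706329 0.3466824578867799 deq 65.33380129599948
s1 circ 0.4484 0.2035 d 0.0537 cent 0.45103842062347366 0.20371426483435595 deq 46.9168387422645
L2 circ 0.4575 0.0634 d 0.0691 cent 0.457019370213297 0.06269743839014057 deq 66.13780356988927
s2 circ 0.4449 -0.0674 d 0.0542 cent 0.44433581286806056 -0.06691057242012717 deq 51.38078954022693
pan circ 0.6469 0.0131 d 0.3402 cent 0.6276665384112242 0.02680454939999223 deq 218.07190765845527
top
L1 circ 0.6031 0.3473 d 0.0661 cent 0.6024954681704071 0.34757530298443473 deq 63.00966374613657
s1 circ 0.4467 0.2039 d 0.052 cent 0.4467759369642706 0.20403428754985029 deq 49.72094217553473
L2 circ 0.4564 0.0639 d 0.066 cent 0.4562686311009187 0.06356281872740879 deq 63.82173296227219
s2 circ 0.4438 -0.0662 d 0.0511 cent 0.4438374179275768 -0.06632361013249388 deq 48.98964719559301
pan circ 0.6115 -0.0 d 0.3606 cent 0.6336288429217286 0.004026136786386207 deq 279.07878002980925
green quad [[406, 66], [396, 159], [331, 161], [323, 153], [326, 71]]
as top z [[ 0.6817 -0.1537  0.103 ]
 [ 0.5716 -0.1554  0.103 ]
 [ 0.5691 -0.0735  0.103 ]
 [ 0.5794 -0.0628  0.103 ]
 [ 0.6764 -0.0608  0.103 ]]
[359  97  24  41 818] [370.9963 117.3509] [[ 0.6252 -0.1099  0.129 ]]
[[ 0.6037 -0.0975  0.129 ]
 [ 0.649  -0.0968  0.129 ]
 [ 0.6473 -0.1214  0.129 ]
 [ 0.6018 -0.123   0.129 ]]
```

View pics/w1c.png

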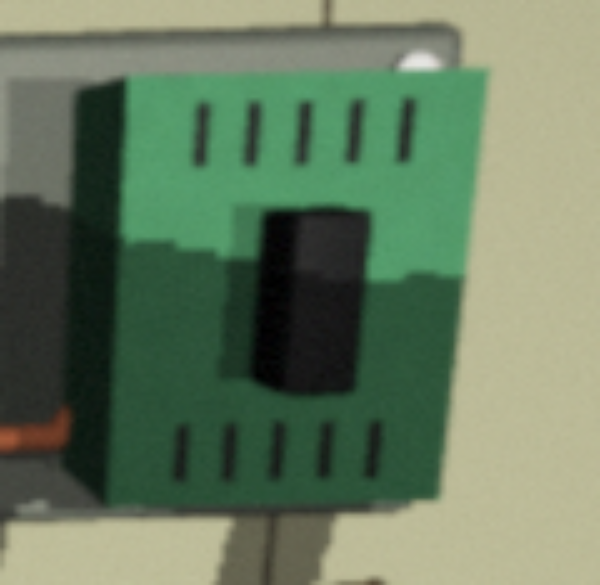

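The crop shows the cover top's corners at (126,77), (487,70), (438,498) and (108,503), and the knob top spanning (303,207) to (355,390).

```bash
python3 - <<'E'
from h import *
c=load("w1.png");o=lambda p:[(310+(u+.5)/5-.5,50+(v+.5)/4.5-.5) for u,v in p]
q=cast(c,o([(126,77),(487,70),(438,498),(108,503)]),.103);print(q,q.mean(0))
d=(q[0]+q[1]-q[2]-q[3]);print("yaw x",np.degrees(np.arctan2(d[1],d[0])));d=(q[0]+q[3]-q[1]-q[2]);print("yaw y",np.degrees(np.arctan2(-d[0],d[1])))
k=cast(c,o([(303,207),(370,212),(355,390),(290,393)]),.129);print(k,k.mean(0))
# pan rim ellipse: bright mask near, gauge, base corners (screws)
g=cv2.GaussianBlur(cv2.cvtColor(c["frame"],cv2.COLOR_BGR2GRAY),(0,0),.8)
# pan edge by radial gradient about the guess
P=np.array([.619,.115]);
for it in range(3):
    th=np.radians(np.arange(0,360,4));rs=np.arange(.052,.073,.0004);pts=[]
    for t in th:
        w=np.c_[P[0]+rs*np.cos(t),P[1]+rs*np.sin(t),np.full(len(rs),.095)]
        uv=proj(c,w).astype(np.float32);v=cv2.remap(g,uv[:,:1],uv[:,1:],1)[:,0].astype(float)
        dv=np.abs(np.diff(v));i=dv.argmax()
        if dv[i]>2: pts.append(w[i,:2])
    pts=np.array(pts);
    for _ in range(3):
        s=np.linalg.lstsq(np.c_[2*pts,np.ones(len(pts))],(pts**2).sum(1),rcond=None)[0];r=np.sqrt(s[2]+s[0]**2+s[1]**2)
        e=abs(np.hypot(*(pts-s[:2]).T)-r);pts=pts[e<max(.0015,2*np.median(e))]
    P=s[:2];print("pan",P,"d",2*r,len(pts))
E
```

```text
[[ 0.681  -0.0708  0.103 ]
 [ 0.6826 -0.1547  0.103 ]
 [ 0.5699 -0.1571  0.103 ]
 [ 0.5686 -0.0738  0.103 ]] [ 0.6255 -0.1141  0.103 ]
yaw x 1.3641461292309593
yaw y 0.9687379933474316
[[ 0.649  -0.1066  0.129 ]
 [ 0.6477 -0.1217  0.129 ]
 [ 0.6037 -0.1231  0.129 ]
 [ 0.6029 -0.1081  0.129 ]] [ 0.6258 -0.1149  0.129 ]
pan [0.6184 0.1162] d 0.121935409453183 80
pan [0.6184 0.1164] d 0.12196148114879089 77
pan [0.6185 0.1164] d 0.12211045264172778 73
```

```bash
cat >> h.py <<'E'
Y=np.radians(1.3)
def st(t=""): print(t,"t",round(read_clock(),1),"tcp",read_eef_pos(),"w",round(read_gripper_width(),4),"ff",round(float(np.max(read_finger_force())),1),"F",read_contact_force())
E
python3 - <<'E'
from h import *
o=down(-np.pi/2+Y)
set_gripper(.05)
move_pose((.6257,-.1145,.19),o);move_straight((.6257,-.1145,.125));st("near")
move_straight((.6257,-.1145,.1075),vel=.04);st("at")
set_gripper(0,f_grip=35);st("gripped")
move_straight((.6257,-.1145,.21),vel=.12);st("lifted")
snap("wrist","lift.png")
set_gripper(0,f_grip=45)
move_straight((.47,-.35,.20),vel=.2);st("over")
E
```

```text
near t 5.0 tcp [ 0.6265 -0.1142  0.1263] w 0.0502 ff 0.0 F [-0.2293 -0.4104 -0.3024]
at t 5.6 tcp [ 0.6256 -0.1145  0.1073] w 0.0499 ff 0.0 F [-0.0456 -1.0313 -0.3291]
gripped t 6.2 tcp [ 0.6257 -0.1143  0.1075] w 0.0173 ff 35.0 F [-0.6736  1.0922 -0.2373]
lifted t 7.2 tcp [ 0.625  -0.1143  0.2088] w 0.0177 ff 35.0 F [ 0.6013  0.0785 -3.6231]
over t 9.0 tcp [ 0.4705 -0.3492  0.2   ] w 0.0173 ff 45.0 F [-0.4456 -0.4779 -3.9494]
```

```bash
python3 - <<'E'
from h import *
move_straight((.47,-.35,.09),vel=.12);st()
move_straight((.47,-.35,.068),vel=.03);st("down")
set_gripper(.05);st("open")
move_straight((.47,-.35,.20),vel=.2)
# look at the uncovered switch
move_pose((.55,-.115,.30),down(-np.pi/2));sleep(.2)
c=snap("wrist","sw.png");u=proj(c,(.6255,-.1143,.08))[0].astype(int);print(u,read_clock())
x0,y0=max(u[0]-75,0),max(u[1]-60,0);print(x0,y0)
cv2.imwrite("pics/swc.png",cv2.resize(c["frame"][y0:y0+120,x0:x0+150],None,fx=5,fy=5,interpolation=cv2.INTER_CUBIC))
t=snap("top","t1.png");cv2.imwrite("pics/t1c.png",cv2.resize(t["frame"][120:330,100:460],None,fx=2,fy=2))
E
```

```text
t 10.1 tcp [ 0.4705 -0.3505  0.0909] w 0.0178 ff 45.0 F [ 0.2031 -0.2786 -2.2011]
down t 10.9 tcp [ 0.4701 -0.3501  0.068 ] w 0.0176 ff 45.0 F [ 0.1746  0.0366 -2.3463]
open t 11.6 tcp [ 0.47  -0.35   0.068] w 0.05 ff 0.0 F [-0.8904 -0.1506  0.223 ]
[255  89] 13.6667
180 29
```

View pics/swc.png

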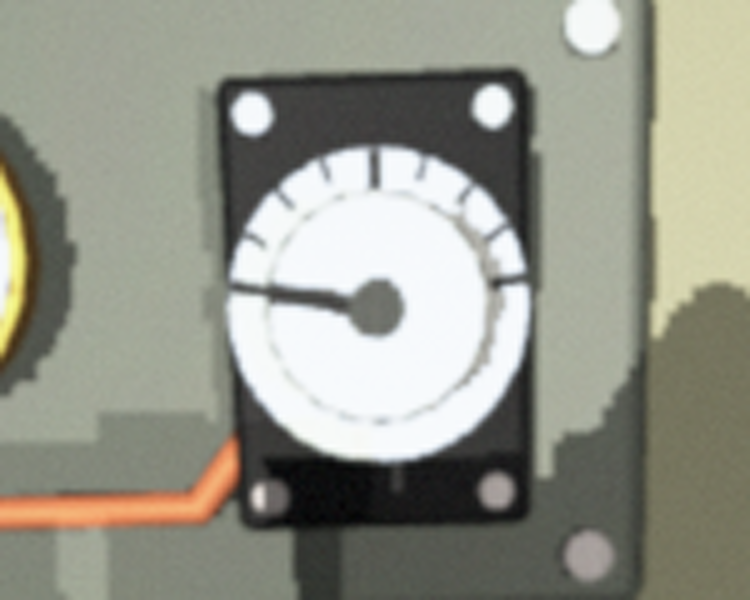

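View pics/t1c.png

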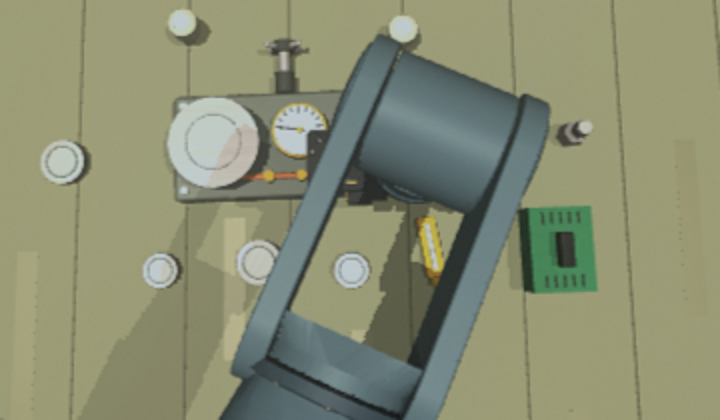

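Sleeve index is at 0, with the hub at crop (376,308). The cover stands at top-crop (560,250). There are four weights, which makes a total of 6. First I'll stack L2.

```bash
cat >> h.py <<'E'
PAN=np.array([.6185,.1164])
def pick(xy,d,zt=.19):
    o=down(-np.pi/2+Y);x,y=xy
    set_gripper(min(.088,d+.026));move_pose((x,y,.12),o);move_straight((x,y,.03),vel=.15)
    move_straight((x,y,.0035),vel=.05);st("at")
    set_gripper(0,f_grip=50);st("grip");ok(d)
    move_straight((x,y,.04),vel=.06);ok(d);move_straight((x,y,zt),vel=.2);st("up");ok(d)
def ok(d):
    w=read_gripper_width()
    if abs(w-d)>.004: raise SystemExit(f"grip lost {w}")
def place(xy,d,under,off=.0035):
    x,y=xy
    move_straight((x,y,max(under+.06,.19)),vel=.2);ok(d);st("over")
    move_straight((x,y,under+off+.012),vel=.12);ok(d)
    move_straight((x,y,under+off+.0005),vel=.02);st("down");ok(d)
    set_gripper(d+.016);st("rel")
    move_straight((x,y,under+.12),vel=.2)
E
python3 - <<'E'
from h import *
c=load("sw.png");o=lambda p:[(180+(u+.5)/5-.5,29+(v+.5)/5-.5) for u,v in p]
print("hub",cast(c,o([(376,308)]),.095))
q=cast(c,o([(222,78),(527,71),(527,520),(240,522)]),.065);print(q,q.mean(0),"d",q[0]-q[3],q[0]-q[1])
s=cast(c,o([(592,24),(590,556)]),.04);print("screws",s)
L=(.457,.0632);pick(L,.064)
snap("wrist","g1.png")
place(PAN,.064,.089)
sleep(.3);move_pose((.58,.116,.30),down(-np.pi/2));snap("wrist","p1.png");print(read_clock())
E
```

```text
hub [[ 0.6243 -0.1133  0.095 ]]
[[ 0.6719 -0.08    0.065 ]
 [ 0.6731 -0.1458  0.065 ]
 [ 0.577  -0.1479  0.065 ]
 [ 0.5767 -0.081   0.065 ]] [ 0.6247 -0.1137  0.065 ] d [0.0952 0.001  0.    ] [-0.0012  0.0658  0.    ]
screws [[ 0.6862 -0.1623  0.04  ]
 [ 0.5649 -0.1658  0.04  ]]
at t 16.9 tcp [0.4569 0.0632 0.0033] w 0.0876 ff 0.0 F [-0.0888 -0.0743  0.67  ]
grip t 17.4 tcp [0.4572 0.0631 0.0037] w 0.0631 ff 50.0 F [0.0051 0.0229 1.3279]
up t 19.1 tcp [0.4559 0.0633 0.1885] w 0.0633 ff 50.0 F [-0.302   0.2689 -4.8783]
over t 20.1 tcp [0.6175 0.1163 0.189 ] w 0.0631 ff 50.0 F [-0.5445  0.3862 -5.5297]
down t 21.7 tcp [0.619  0.1164 0.0936] w 0.0632 ff 50.0 F [ 0.9632  0.9305 -0.7509]
rel t 22.1 tcp [0.6185 0.1164 0.093 ] w 0.0802 ff 0.0 F [1.5806 0.1997 0.2674]
23.7167
```

View p1.

```bash
cat >> h.py <<'E'
def circle(c,P,z,d,tol=.008):
    g=cv2.GaussianBlur(cv2.cvtColor(c["frame"],cv2.COLOR_BGR2GRAY),(0,0),.8);P=np.array(P,float)
    for it in range(4):
        rs=np.arange(d/2-tol,d/2+tol,.0003);pts=[]
        for t in np.radians(np.arange(0,360,4)):
            w=np.c_[P[0]+rs*np.cos(t),P[1]+rs*np.sin(t),np.full(len(rs),z)]
            uv=proj(c,w).astype(np.float32);v=cv2.remap(g,uv[:,:1],uv[:,1:],1)[:,0].astype(float)
            dv=np.abs(np.diff(v));i=dv.argmax()
            if dv[i]>1: pts.append(w[i,:2])
        pts=np.array(pts)
        for _ in range(4):
            s=np.linalg.lstsq(np.c_[2*pts,np.ones(len(pts))],(pts**2).sum(1),rcond=None)[0];r=np.sqrt(s[2]+s[0]**2+s[1]**2)
            e=abs(np.hypot(*(pts-s[:2]).T)-r);pts=pts[e<max(.001,2*np.median(e))]
        P=s[:2]
    return P,2*r,len(pts)
E
python3 - <<'E'
from h import *
c=load("p1.png")
print("disc",circle(c,PAN,.111,.064));print("pan",circle(c,PAN,.089,.124))
u=proj(c,(*PAN,.1))[0].astype(int);x0,y0=u[0]-80,max(0,u[1]-80);print(x0,y0)
cv2.imwrite("pics/p1c.png",cv2.resize(c["frame"][y0:y0+150,x0:x0+160],None,fx=4,fy=4))
E
```

```text
disc (array([0.6254, 0.121 ]), np.float64(0.05670762737078458), 47)
pan (array([0.6181, 0.1164]), np.float64(0.12202479449043742), 71)
177 46
```

View pics/p1c.png

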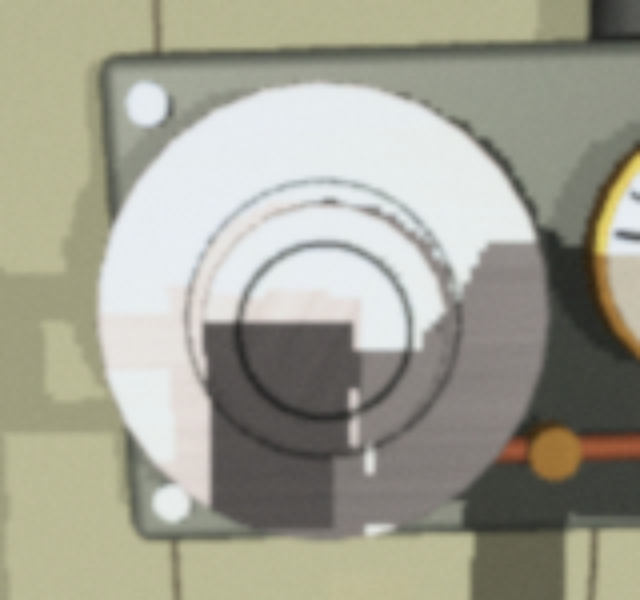

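The disc sits inside the pan's turned circle: its ring is at crop (325,330) and the pan circle at (323,317). I'll check the offset and then stack L1.

```bash
python3 - <<'E'
from h import *
c=load("p1.png");o=lambda p:[(177+(u+.5)/4-.5,46+(v+.5)/4-.5) for u,v in p]
print("disc",cast(c,o([(325,330)]),.111),"pan",cast(c,o([(323,317)]),.089))
move_pose((.55,.34,.25),down(-np.pi/2));sleep(.2)
c=snap("wrist","l1.png");print("L1",circle(c,(.6033,.347),.022,.064,.005))
L=(.6033,.347);pick(L,.064);place(PAN,.064,.105)
sleep(.3)
move_pose((.40,.20,.25),down(-np.pi/2));sleep(.2)
c=snap("wrist","s1.png");print("s1",circle(c,(.4472,.2037),.018,.050,.005))
print(read_clock())
E
```

```text
disc [[0.6184 0.1159 0.111 ]] pan [[0.6196 0.1164 0.089 ]]
L1 (array([0.6027, 0.3468]), np.float64(0.06173755044668728), 82)
at t 27.3 tcp [0.6033 0.347  0.0033] w 0.0878 ff 0.0 F [-0.2971 -0.8123  0.3389]
grip t 27.8 tcp [0.6035 0.3471 0.0038] w 0.0633 ff 50.0 F [0.5776 1.4472 0.9156]
up t 29.4 tcp [0.6022 0.3466 0.1881] w 0.0629 ff 50.0 F [-0.3861 -0.4108 -5.5099]
over t 30.7 tcp [0.6183 0.1174 0.19  ] w 0.0628 ff 50.0 F [-0.1346 -0.3079 -5.2154]
down t 32.2 tcp [0.6191 0.1164 0.1096] w 0.0632 ff 50.0 F [ 1.6743 -0.6844 -0.5726]
rel t 32.6 tcp [0.6184 0.1164 0.109 ] w 0.0802 ff 0.0 F [0.679  0.0185 0.3133]
s1 (array([0.446 , 0.2033]), np.float64(0.048086003968328725), 64)
34.85
```

```bash
python3 - <<'E'
from h import *
PAN=np.array([.6188,.1164])
pick((.4467,.2036),.050);place(PAN,.050,.124);st()
move_pose((.42,-.067,.25),down(-np.pi/2));sleep(.2)
c=snap("wrist","s2.png");print("s2",circle(c,(.4443,-.067),.018,.050,.005))
pick((.4440,-.0668),.050);place(PAN,.050,.139)
sleep(.3)
move_pose((.56,.0,.36),down(-np.pi/2));sleep(.3);c=snap("wrist","p4.png");snap("scene","sc4.png");t=snap("top","t4.png");print(read_clock())
u=proj(c,(.62,.09,.1))[0].astype(int);x0,y0=max(0,u[0]-100),max(0,u[1]-75);print(x0,y0)
cv2.imwrite("pics/p4c.png",cv2.resize(c["frame"][y0:y0+150,x0:x0+200],None,fx=4,fy=4))
u=proj(load("sc4.png"),(.62,.1,.1))[0].astype(int);print(u)
cv2.imwrite("pics/sc4c.png",cv2.resize(load("sc4.png")["frame"][u[1]-60:u[1]+60,u[0]-130:u[0]+70],None,fx=4,fy=4))
E
```

```text
at t 37.2 tcp [0.4466 0.2036 0.0033] w 0.0761 ff 0.0 F [0.051  0.2976 0.5034]
grip t 37.7 tcp [0.4469 0.2036 0.0037] w 0.0488 ff 50.0 F [-0.3234 -0.6078  1.3671]
up t 39.4 tcp [0.4458 0.2034 0.1886] w 0.0488 ff 50.0 F [-0.0151  0.0105 -3.9384]
over t 40.5 tcp [0.618  0.1168 0.1894] w 0.0488 ff 50.0 F [-0.3135 -0.3561 -2.453 ]
down t 41.8 tcp [0.6189 0.1164 0.1282] w 0.0487 ff 50.0 F [ 0.2883 -0.2676 -0.272 ]
rel t 42.2 tcp [0.6188 0.1164 0.1281] w 0.066 ff 0.0 F [-0.0094  0.3091 -1.2702]
 t 43.0 tcp [0.6181 0.1164 0.2427] w 0.066 ff 0.0 F [-0.0398  0.0579 -0.2439]
s2 (array([ 0.4472, -0.0629]), np.float64(0.04333396225038246), 68)
at t 46.6 tcp [ 0.4439 -0.0667  0.0033] w 0.0756 ff 0.0 F [-0.2139  0.1656 -0.4283]
grip t 47.2 tcp [ 0.4441 -0.0669  0.0037] w 0.049 ff 50.0 F [-1.1499 -0.5503  1.2332]
up t 48.8 tcp [ 0.4431 -0.0665  0.1887] w 0.0489 ff 50.0 F [-0.5578 -0.3883 -2.4185]
over t 50.2 tcp [0.6183 0.1159 0.1986] w 0.0492 ff 50.0 F [-0.1485 -0.0987 -2.3266]
down t 51.5 tcp [0.6189 0.1164 0.1432] w 0.049 ff 50.0 F [-0.5441  0.5761 -0.2192]
rel t 51.9 tcp [0.6188 0.1164 0.1431] w 0.066 ff 0.0 F [ 0.2062 -0.1696 -0.3693]
54.1167
84 27
[297 196]
```

View pics/p4c.png

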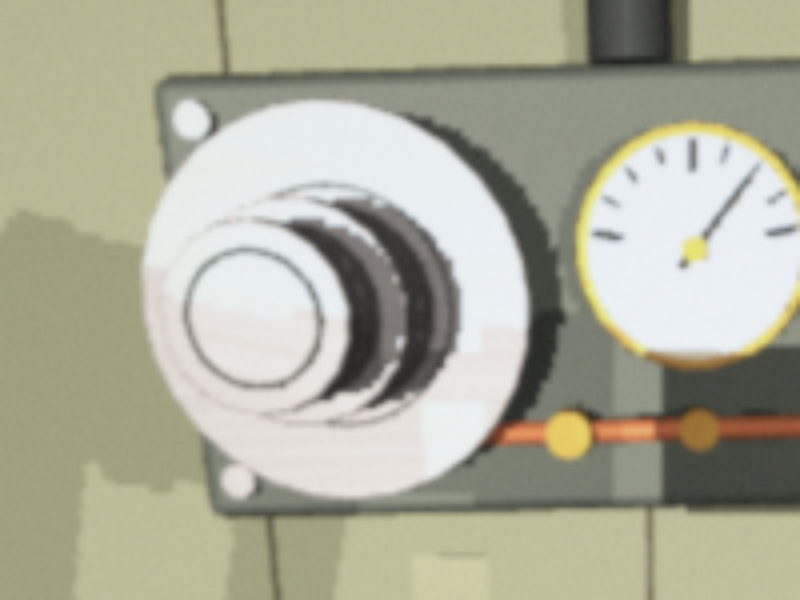

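View pics/sc4c.png

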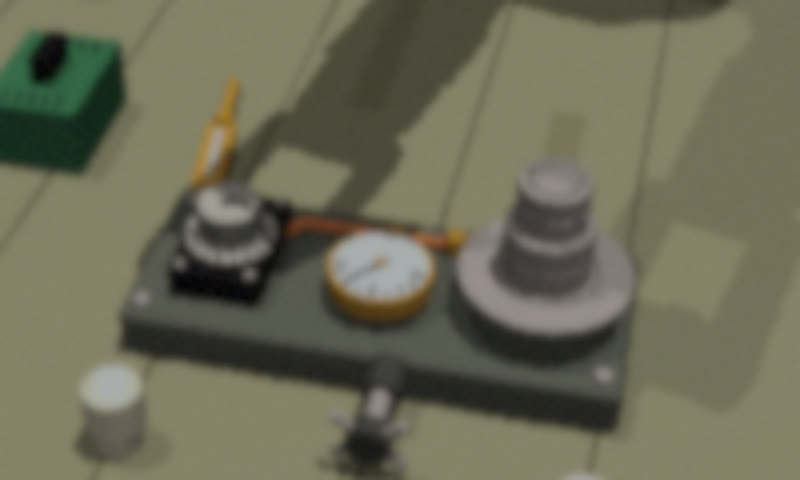

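The needle reads 6 and the stack is concentric, so the load total is confirmed at 6. Now I'll turn the sleeve 120° clockwise.

```bash
python3 - <<'E'
from h import *
S=(.6245,-.1135);o=down(np.radians(60)+Y)
set_gripper(.066);move_pose((*S,.17),o);print(read_joint_positions())
move_straight((*S,.10),vel=.12);move_straight((*S,.071),vel=.04);st("at")
set_gripper(0,f_grip=30);st("grip")
q=np.array(read_joint_positions());q0=q.copy()
for k in range(1,7):
    q[5]=q0[5]+np.radians(20*k);movej(q);print(k,read_moment(),read_contact_force(),read_gripper_width())
st("turned")
set_gripper(.066);st("rel");sleep(.3)
move_straight((*S,.17),vel=.12)
move_pose((.55,-.115,.30),down(-np.pi/2));sleep(.2)
c=snap("wrist","sw2.png");cv2.imwrite("pics/sw2c.png",cv2.resize(c["frame"][29:149,180:330],None,fx=5,fy=5,interpolation=cv2.INTER_CUBIC));print(read_clock())
E
```

```text
[-0.3663  0.3746  1.5085  0.      1.258  -1.4359]
at t 58.3 tcp [ 0.6247 -0.1136  0.0711] w 0.0659 ff 0.0 F [ 0.4436 -0.3362 -0.7552]
grip t 58.8 tcp [ 0.6248 -0.1133  0.0713] w 0.0451 ff 30.0 F [0.7768 2.0149 1.3976]
1 [ 0.0723 -0.1224 -0.0042] [ 0.5446  0.6109 -0.1251] 0.04524357972970348
2 [-0.0369 -0.0006 -0.0312] [-1.3977 -0.149   0.1403] 0.045272527547401076
3 [-0.096   0.217   0.0299] [-1.1413 -0.1772  1.0546] 0.04530351821898925
4 [-0.1101  0.4072 -0.0176] [-2.6838 -0.6838  1.6128] 0.04533781691871859
5 [-0.1667  0.605  -0.0145] [-3.8803 -1.0128  4.2456] 0.045544948075897075
6 [-0.1493  0.8387 -0.0267] [-4.5394  0.1926  3.9536] 0.045304015281847104
turned t 61.3 tcp [ 0.6245 -0.1133  0.0713] w 0.0453 ff 30.0 F [-4.5394  0.1926  3.9536]
rel t 61.8 tcp [ 0.6249 -0.1132  0.0712] w 0.0657 ff 0.0 F [-0.1136  1.2206  0.1077]
63.975
```

View pics/sw2c.png

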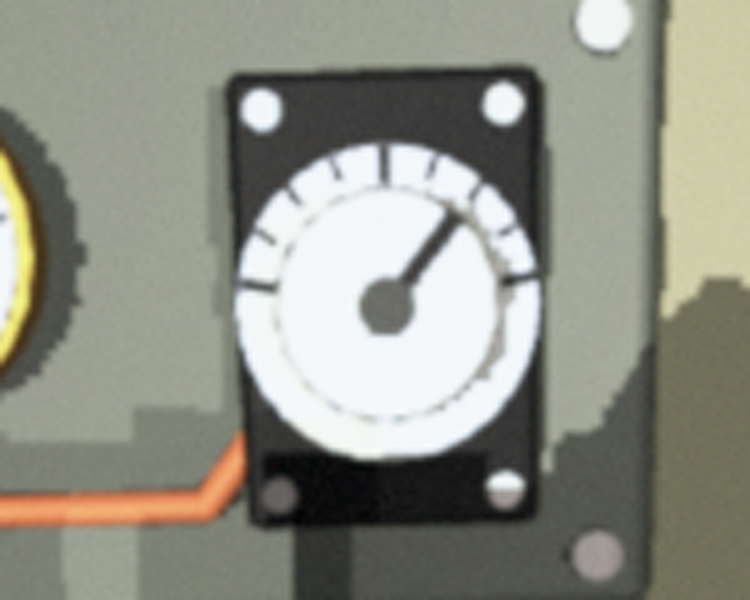

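The index points to the second mark past 4, so the sleeve is at 6. Next I'll relocate the cover.

```bash
cat > cov.py <<'E'
from h import *
def cover(c,ztop):
    f=c["frame"];hsv=cv2.cvtColor(f,cv2.COLOR_BGR2HSV)
    g=((hsv[...,0]>50)&(hsv[...,0]<90)&(hsv[...,1]>90)).astype(np.uint8)*255
    g=cv2.morphologyEx(g,cv2.MORPH_OPEN,np.ones((3,3)))
    cs,_=cv2.findContours(g,cv2.RETR_EXTERNAL,cv2.CHAIN_APPROX_NONE);k=cv2.convexHull(max(cs,key=cv2.contourArea))
    roi=np.zeros_like(g);cv2.fillConvexPoly(roi,k,255)
    n,l,s,ce=cv2.connectedComponentsWithStats(((f.max(2)<45)&(roi>0)).astype(np.uint8));i=1+s[1:,4].argmax()
    kk,_=cv2.findContours((l==i).astype(np.uint8),cv2.RETR_EXTERNAL,cv2.CHAIN_APPROX_NONE)
    b=cast(c,cv2.boxPoints(cv2.minAreaRect(kk[0])),ztop)
    return cast(c,ce[i],ztop)[0],b,k[:,0]
E
python3 - <<'E'
from cov import *
move_pose((.44,-.35,.30),down(-np.pi/2));sleep(.2)
c=snap("wrist","cv.png");p,b,k=cover(c,.089);print(p);print(b,b.mean(0))
x0,y0=k.min(0)-15;x0=max(x0,0);y0=max(y0,0);x1,y1=k.max(0)+15;print(x0,y0,x1,y1,read_clock())
cv2.imwrite("pics/cvc.png",cv2.resize(c["frame"][y0:y1,x0:x1],None,fx=4,fy=4,interpolation=cv2.INTER_CUBIC)[:600,:800])
E
```

```text
[ 0.4609 -0.3287  0.089 ]
[[ 0.484  -0.3198  0.089 ]
 [ 0.484  -0.3382  0.089 ]
 [ 0.4365 -0.3378  0.089 ]
 [ 0.4365 -0.3187  0.089 ]] [ 0.4603 -0.3286  0.089 ]
187 75 290 202 65.2417
```

View pics/cvc.png

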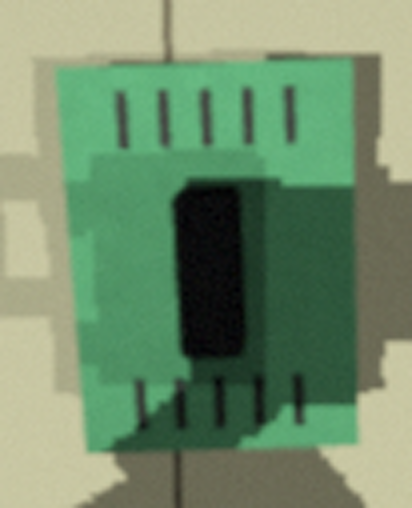

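The cover was knocked to about (0.461,-0.329). Its top corners in the crop are (58,68), (352,58), (357,442) and (88,450).

```bash
python3 - <<'E'
from cov import *
c=load("cv.png");o=lambda p:[(187+(u+.5)/4-.5,75+(v+.5)/4-.5) for u,v in p]
q=cast(c,o([(58,68),(352,58),(357,442),(88,450)]),.063);print(q,q.mean(0))
d=(q[0]+q[1]-q[2]-q[3]);y1=np.arctan2(d[1],d[0]);d=(q[0]+q[3]-q[1]-q[2]);y2=np.arctan2(-d[0],d[1]);print(np.degrees([y1,y2]))
k=cast(c,o([(188,187),(241,187),(243,352),(186,352)]),.089);print(k,k.mean(0))
E
```

```text
[[ 0.5144 -0.2845  0.063 ]
 [ 0.5172 -0.3677  0.063 ]
 [ 0.4043 -0.3711  0.063 ]
 [ 0.4016 -0.2882  0.063 ]] [ 0.4594 -0.3279  0.063 ]
[1.7949 1.907 ]
[[ 0.4836 -0.3226  0.089 ]
 [ 0.4836 -0.337   0.089 ]
 [ 0.4381 -0.3372  0.089 ]
 [ 0.438  -0.3211  0.089 ]] [ 0.4608 -0.3295  0.089 ]
```

```bash
python3 - <<'E'
from cov import *
o=down(-np.pi/2+np.radians(1.6))
set_gripper(.05)
P=(.460,-.3286);move_pose((*P,.15),o);move_straight((*P,.09),vel=.1);move_straight((*P,.0677),vel=.03);st("at")
set_gripper(0,f_grip=45);st("grip")
move_straight((*P,.21),vel=.15);st("up")
set_gripper(0,f_grip=50);move_straight((.6245,-.1135,.21),down(-np.pi/2+Y),vel=.2);sleep(.2);st("over")
c=snap("wrist","lift2.png");a=load("lift.png")
for i in (a,c):
    f=i["frame"];hsv=cv2.cvtColor(f,cv2.COLOR_BGR2HSV)
    g=((hsv[...,0]>50)&(hsv[...,0]<90)&(hsv[...,1]>90)).astype(np.uint8)*255
    cs,_=cv2.findContours(g,cv2.RETR_EXTERNAL,cv2.CHAIN_APPROX_NONE);k=cv2.convexHull(max(cs,key=cv2.contourArea))
    print(cv2.boundingRect(k),cv2.approxPolyDP(k,3,True)[:,0].tolist())
cv2.imwrite("pics/l2.png",np.hstack([a["frame"],c["frame"]])[:, :][::1,::1][:, :]) if 0 else cv2.imwrite("pics/l2.png",cv2.resize(np.hstack([a["frame"],c["frame"]]),(800,300)))
E
```

```text
at t 68.0 tcp [ 0.4601 -0.3287  0.0678] w 0.0499 ff 0.0 F [ 0.9798 -0.7298  0.117 ]
grip t 68.6 tcp [ 0.46   -0.3284  0.0677] w 0.0175 ff 45.0 F [-0.0729  1.4651  0.9501]
up t 69.7 tcp [ 0.4594 -0.328   0.2087] w 0.0174 ff 45.0 F [ 0.3944  1.0631 -3.171 ]
over t 71.6 tcp [ 0.6242 -0.1143  0.2101] w 0.0178 ff 50.0 F [-0.3898  0.3321 -3.3478]
(167, 121, 182, 137) [[348, 132], [338, 253], [198, 257], [178, 253], [168, 131], [194, 121], [322, 121]]
(167, 120, 181, 137) [[167, 133], [191, 123], [236, 120], [322, 122], [347, 133], [338, 253], [179, 254]]
```

View pics/l2.png

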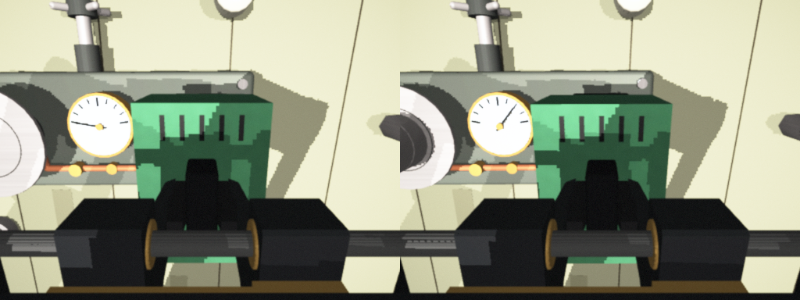

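The in-hand pose matches the first lift to within 1 px. Now I'll lower the cover onto the seat, checking forces as it goes.

```bash
python3 - <<'E'
from cov import *
o=down(-np.pi/2+Y);T=(.6250,-.1139)
move_straight((*T,.178),o,vel=.1);st()
for z in (.165,.15,.135,.12,.112,.109,.1082):
    move_straight((*T,z),vel=.05 if z>.115 else .02);F=read_contact_force();print(z,read_eef_pos(),F,read_gripper_width())
    if F[2]>8 or np.hypot(*F[:2])>12: raise SystemExit("contact")
set_gripper(.05);st("rel")
move_straight((*T,.20),vel=.15)
move_pose((.56,-.02,.36),down(-np.pi/2));sleep(.3)
c=snap("wrist","fin.png");s=snap("scene","finsc.png");t=snap("top","fint.png");print(read_clock())
p,b,k=cover(c,.129);print(p,b)
cv2.imwrite("pics/fin2.png",np.vstack([cv2.resize(np.hstack([c["frame"][40:200,80:450]]),(800,346)),cv2.resize(np.hstack([s["frame"][150:280,120:380],t["frame"][125:255,110:370]]),(800,200))]))
E
```

```text
t 72.1 tcp [ 0.6247 -0.1138  0.1774] w 0.0175 ff 50.0 F [ 1.1685  0.1117 -3.1628]
0.165 [ 0.6248 -0.1138  0.1646] [-0.1193 -0.2225 -3.2515] 0.017735558379524674
0.15 [ 0.6247 -0.1138  0.1494] [ 1.1353  0.046  -3.4742] 0.017684970819035115
0.135 [ 0.6247 -0.1138  0.1344] [ 0.2454 -1.031  -3.9367] 0.01782563048895778
0.12 [ 0.6247 -0.1138  0.1194] [ 0.6586 -0.1435 -3.589 ] 0.017562050263408586
0.112 [ 0.625  -0.1139  0.1119] [ 0.6516  0.2    -3.1279] 0.017562822312716025
0.109 [ 0.6248 -0.1139  0.1088] [ 0.2023  0.2044 -3.309 ] 0.017693048580063875
0.1082 [ 0.625  -0.1139  0.1082] [ 0.6435 -0.3853 -3.1141] 0.01771873252742124
rel t 75.6 tcp [ 0.625  -0.1139  0.1083] w 0.0499 ff 0.0 F [ 0.0339 -0.8919 -1.0499]
77.6
[ 0.6177 -0.1095  0.129 ] [[ 0.6461 -0.0976  0.129 ]
 [ 0.646  -0.1195  0.129 ]
 [ 0.6019 -0.1231  0.129 ]
 [ 0.6019 -0.1003  0.129 ]]
```

View pics/fin2.png

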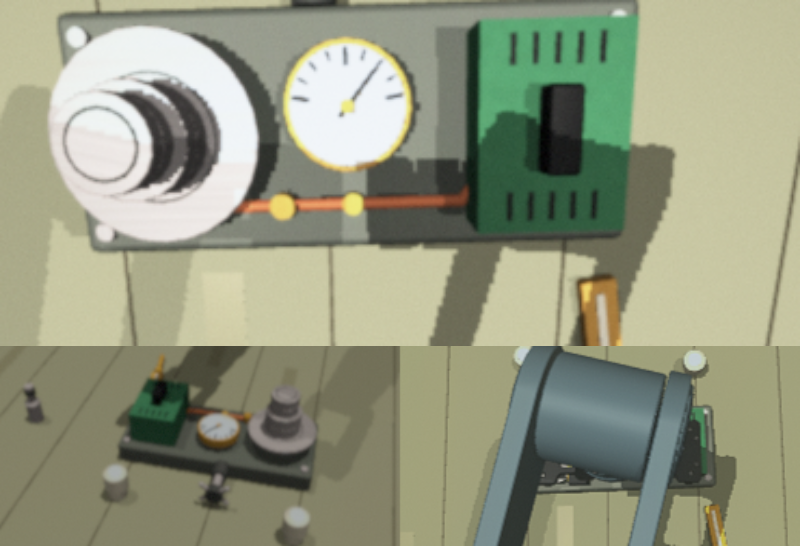

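The cover is seated squarely, the needle reads 6, the stack is intact and the bystanders look undisturbed. I'm handing in.

```bash
python3 -c "
from bench import *
print(close_job(),read_clock())"
```

```text
the job is handed in; nothing more can be done
the job is handed in; nothing more can be done
```

The job is handed in: all four weights (two large, two small) are stacked centred on the pan, the sleeve is at 6, and the cover is back down square over the switch, at about 78 s on the robot's clock.

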